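Drone bench: put out the rinsing cup and open the cleaner bottle

TASK

Lift the orange cup up and off its hook, stand it upright in the middle of the round mat and let go of it there without dropping it. Then open the blue cleaner bottle: press its white safety cap down, turn it anticlockwise (seen from above) while it is pressed until it is free, and lift it straight up. Finish while holding the cap level in the gripper, about 6 cm clear above the bottle's neck; leave the other things on the bench where they are.

Things in the scene. Friction and masses are not known exactly. Their poses are not given: they have to be found in the camera images.
- cup_center (a point): Centre of the loose orange cup, half-way up. 56 mm across, straight, 62 mm tall, wall 3, 80 g; z up through its mouth. On its +x side an eye (25 mm wide, open below) reaches out to 42 mm from the axis, 34 to 60 mm above the underside; it hangs on the hook, underside 55 mm above the bench, upright within a few degrees. It must rise 23 mm to come off. Its +y and -y sides are free to grip.
- hook_tip (a point): Top of the upright flat steel hook (7 mm thick in x, 16 wide in y), 111 mm above the bench. x points from the hanging cup (its axis 34.5 mm away, at -x) to the stand's post (84 mm tall, 42 mm away at +x). The stand is fixed; its foot under the cup is 130 x 90 x 8 mm.
- mat: round black mat with a green ring, 120 mm across, 4 mm thick, fixed; origin at the centre of its underside
- cap_center (a point): Centre of the loose white ribbed cap with a red ring on top, half-way up: 45 mm across, 34 tall, 40 g, z up, 130 mm above the bench when locked. Grip it round the side at any yaw. Press it 4 to 6 mm down (teeth lock it above 3 mm) and, keeping it down, turn it 65 to 75 degrees anticlockwise seen from above (free from 50, stop at 85), then lift straight up; clear of the neck after 20 mm.
- bottle_neck (a point): Centre of the top of the neck, 132 mm above the bench, inside the cap at the start (2 mm above its centre). The blue bottle is fixed in a black holder 100 x 100 mm: body 66 mm across, shoulder sloping up from 83 mm height to a collar 42 mm across at 95 to 107 mm; the cap's lower rim starts 6.5 mm above the collar.
- plunger (a joint): Orange spring plunger in the neck, pushing the cap up: 0 m with the cap locked, grows as the cap is pressed (0.0065 at its stop on the collar), -0.004 with the cap off. Pressing takes 9 N at first, 14 N fully down.
- battery: bystander: blue battery pack with a yellow plug, 35 x 75 x 28 mm; loose, stays where it is; origin at its underside
- screwdriver: bystander: screwdriver, about 150 mm long; loose, stays where it is; origin at its underside
- jar: bystander: small jar with a black lid, 52 mm wide, 60 mm tall; loose, stays where it is; origin at its underside
- propbox: bystander: flat green box, 70 x 100 x 30 mm; loose, stays where it is; origin at its underside
- quad: bystander: small quadcopter, about 145 mm over its motors, propellers wider; loose, stays where it is; origin at its underside
- radio: bystander: black radio transmitter, 150 x 190 x 65 mm; loose, stays where it is; origin at its underside
There are look-alikes about, which are no part of the job. Of the things that look like the part that bears cap_center, the smallest one is meant.

How it is judged:
On the way, in this order (a step that is already met when the one before it is completed fails the run):
1. the cup is held, lifted clear above the hook (height (world z) of cup_center above 0.112 m and contact force between cup and stand below 0.01 N and contact force between the fingers and cup above 0.5 N), for 0.1 s.
2. the cup stands upright in the middle of the mat, let go (horizontal distance between cup_center and mat below 0.03 m and angle between cup_center's own z axis and vertical below 0.1 rad and z of cup_center in the frame of mat below 0.04 m and contact force between cup and mat above 0.1 N and contact force between the fingers and cup below 0.01 N), for 0.2 s.
3. the gripped cap is pressed down at least 3 mm (value of joint plunger above 0.003 m and contact force between the fingers and cap above 0.5 N), for 0.05 s.
4. the cap is turned anticlockwise past its flange (more than 46 degrees) (angle between the x axis of cap and the x axis of bottle, either way round above 0.8 rad), for 0.05 s.
At the end, for the whole second after the job is handed in: Fingers hold the cap still over the bottle: rim 33-133 mm above the neck top, axis within 35 mm of the bottle's, level within 0.25 rad, not touching the bottle. The cup stands at rest on the mat, upright within 0.1 rad, within 30 mm of its centre, not touched by the robot (all of step 2 and z of cap_center in the frame of bottle_neck between 0.05 and 0.15 m and horizontal distance between cap_center and bottle_neck below 0.035 m and angle between cap_center's own z axis and vertical below 0.25 rad and linear speed of cap below 0.03 m/s and contact force between the fingers and cap above 1 N and contact force between cap and bottle below 0.01 N and value of joint plunger below -0.002 m and contact force between the arm and cup below 0.01 N and linear speed of cup below 0.02 m/s); the arm keeps its last pose, push and grip.
It fails at once if the cup is dropped (it falls faster than 0.5 m/s with no finger on it) (linear speed of cup above 0.5 m/s and contact force between the fingers and cup below 0.01 N).
It fails at once if a bystander is moved more than 30 mm (distance of any of battery, screwdriver, jar, propbox, quad, radio from where it was at the start of the episode above 0.03 m).
It also fails if it takes over 54 s, if anything falls off the work surface, if the arm or the gripper's body presses on something with over 40 N, if the wrist force passes 120 N, or if a joint passes its speed limit or range.

ROBOT

A 7-joint arm with a two-finger parallel gripper is mounted at the origin on the work surface. World frame = base frame: x ahead of the robot, y to its left, z up, the work surface at z = 0. Lengths are in m, angles in rad, forces in N, time in s.
With the tool pointing down it reaches from about 0.425 to 0.875 m from the base axis. Payload 8.4 kg.
Tool frame: the origin (TCP) lies on the mounting face of the last link; the fingertips stand 173 mm ahead of it and the grasp point (between the pads) lies 155 mm ahead of it; z points along the fingers, y is the line along which they close (so a half turn about z gives the same grasp; the last joint's range is limited). The gripper opens to 85 mm and grips with 20 to 120 N. Pads are 22 mm wide; open, the fingers measure 114 mm over their backs; the gripper's body (76 mm by 85 mm) begins 54 mm behind the grasp point. The pads swing forward as they close: fully open they stand 13 mm farther back than shut.
Start: joints at [1.142, 0.333, 0.04, 1.465, -0.013, 1.343, -0.059], TCP at [0.21, -0.615, 0.405] pointing down, gripper open.
Joint ranges: [-2.58, 2.58], [-0.38, 2.09], [-1.3, 1.39], [0.25, 2.4], [-1.5, 4.64], [0.08, 2.09], [-2.65, 2.65]. Speed limits (rad/s): [2.22, 2.22, 2.79, 2.79, 3.14, 3.14, 3.14].

INTERFACE

Orientations are given as a rotation vector (axis times angle).
In Python, from rig import arm gives the robot as it stands.
- The arm moves only by the shell command python3 -m creep 'ROWS'. ROWS is a JSON object of lists of equal length, an entry for each row: "travel": the shift along the tool's x, y, z in m, a list of three; "twist": the turn, a rotation vector about the tool's x, y, z in degrees, a list of three; "hand": the opening, from 0 (shut) to 1 (fully open). A call has 1 to 20 rows; each row shifts and turns the commanded pose from where the row before left it, along the tool's axes as they then stand; what a row does not reach is not made up. A row lasts 1/10 s, in which the tool goes at most 50 mm and 8.59 degrees, less where a joint would pass 70% of its speed; a pose out of reach is approached as far as the arm can. A call is refused whole if a number of a shift passes 0.05 or a number of a turn 8.59, either way. A call with a gripper value outside its range is refused whole. The fingers move at their own pace and stop on an object; the grip force is fixed at half the most. Time passes only in rows, so rows that do not move let the fingers close. It gives the time, the measured TCP pose, the force, the opening and the grip force at its end, in the units of the state.
- arm.state(): the state, without advancing time (a new reading comes with each control period).
- arm.get_image(name): name is "scene" or "top" or "wrist"; returns a dict with "frame" (384x512x3 uint8, blue, green, red), "range_z" (384x512 float32, m along the optical axis (not along the pixel's ray), 0 where there is no reading), "fov_y" (degrees; the focal length in pixels is half the picture's height over the tangent of half this angle, whatever the lens; pixels are square), "cx", "cy" (the principal point, pixels), "distortion" ([k1, k2, p1, p2, k3] as OpenCV has them; the pictures are not rectified), "pose" (4x4, takes a point from camera to world coordinates). Camera axes: x right, y up, looking along -z (the intrinsics and any distortion apply to the point x, -y, -z); pixel columns grow to the right and rows downward; lengths in m; the calibration is good to about 2 mm. A picture is of the moment at which its call begins.
- arm.sign_off(): hands the job in; it is judged then, once.
The state is a dict: "t": time; "joint_pos": joint angles; "dq": joint speeds; "tau": joint torques, N m; "tool_pos": TCP position; "eef_rot": TCP orientation; "ft_force": force on the tool from outside, world axes, zero at the start; "torque": the same for the moment, N m; "finger_gap": opening from 0.0 (shut) to 1.0 (fully open); "gripper_force": force on a finger pad.
Only numpy, scipy, OpenCV 4.12 (cv2) and the standard library are available. Lean on these libraries where they do the work, as an engineer would, in place of code of your own. Each camera call takes 0.05 s, during which the arm holds its last target. There are 200 camera calls.

## Working session

There is one attempt and no reset: what is moved stays moved. The work goes in short steps, Python scripts to look and compute and a shell command to move; the robot and the scene stay as the last step left them, time stands still between calls to the robot, and variables do not carry over. Pictures are saved under pics/ and viewed, at most 10 in all, crops included, and the job is handed in when it is done.

```bash
mkdir -p pics; ls; cat > h.py <<'E'
import numpy as np,cv2
from rig import arm
from scipy.spatial.transform import Rotation as R
def grab(n,tag):
    d=arm.get_image(n); cv2.imwrite(f'pics/{tag}.png',d['frame']); np.savez(f'pics/{tag}.npz',**{k:v for k,v in d.items()}); return d
def load(tag): return dict(np.load(f'pics/{tag}.npz'))
def K(d):
    f=d['frame'].shape[0]/2/np.tan(np.radians(float(d['fov_y']))/2)
    return np.array([[f,0,float(d['cx'])],[0,f,float(d['cy'])],[0,0,1.]])
def ray(d,uv):
    p=cv2.undistortPoints(np.array(uv,float).reshape(-1,1,2),K(d),np.array(d['distortion'],float)).reshape(-1,2)
    return np.c_[p[:,0],-p[:,1],-np.ones(len(p))]
def at_depth(d,uv):
    uv=np.array(uv).reshape(-1,2); z=np.array([np.median(d['range_z'][int(v)-1:int(v)+2,int(u)-1:int(u)+2]) for u,v in uv])
    P=ray(d,uv)*z[:,None]; T=d['pose']; return P@T[:3,:3].T+T[:3,3]
def at_h(d,uv,h):
    T=d['pose']; r=ray(d,uv)@T[:3,:3].T; return T[:3,3]+r*((h-T[2,3])/r[:,2])[:,None]
def cloud(d):
    H,W=d['range_z'].shape; u,v=np.meshgrid(np.arange(W),np.arange(H)); uv=np.c_[u.ravel(),v.ravel()]
    P=ray(d,uv)*d['range_z'].ravel()[:,None]; return (P@d['pose'][:3,:3].T+d['pose'][:3,3]).reshape(H,W,3)
E
python3 - <<'E'
from h import *
print(arm.state())
a=grab('scene','s0')['frame'];
for n in('top','wrist'): grab(n,n+'0')
for n in('s0','top0'): d=load(n);print(n,d['fov_y'],d['pose'].round(3).tolist(),d['distortion'])
t=load('top0')['frame']
cv2.imwrite('pics/top0b.png',cv2.resize(t,(800,600)));cv2.imwrite('pics/s0b.png',cv2.resize(a,(800,600)))
E
```

```text
pics
{'t': 0.0, 'joint_pos': array([ 1.14181849,  0.33391488,  0.03987095,  1.46629389, -0.01340319,
        1.34330486, -0.05850413]), 'dq': array([1.51161739e-04, 7.41341758e-04, 1.55025384e-04, 3.69887180e-05,
       1.06736924e-03, 5.70238260e-04, 1.19756955e-03]), 'tau': array([-3.71660080e-04, -6.58561778e+01,  1.36501037e+00, -4.05557871e+01,
        1.67142553e-02,  1.27539510e-02,  6.97517052e-06]), 'tool_pos': array([ 0.21042457, -0.61480393,  0.40380735]), 'eef_rot': array([-3.09739755e+00, -5.15374715e-01,  5.93294927e-04]), 'ft_force': array([ 0.42490462, -0.53874755,  1.10002807]), 'torque': array([-0.01630531,  0.04921261, -0.04378193]), 'gripper_force': 0.0, 'finger_gap': 0.9996603450735978}
s0 47.92267263271055 [[0.641, -0.397, 0.657, 1.463], [0.767, 0.346, -0.54, -0.643], [-0.013, 0.85, 0.527, 0.833], [0.0, 0.0, 0.0, 1.0]] [-0.14692311  0.          0.          0.          0.        ]
top0 42.771244846781684 [[-0.014, 0.994, -0.11, 0.431], [-1.0, -0.014, 0.003, 0.098], [0.002, 0.11, 0.994, 1.496], [0.0, 0.0, 0.0, 1.0]] [-0.0445505  0.         0.         0.         0.       ]
```

View pics/top0b.png

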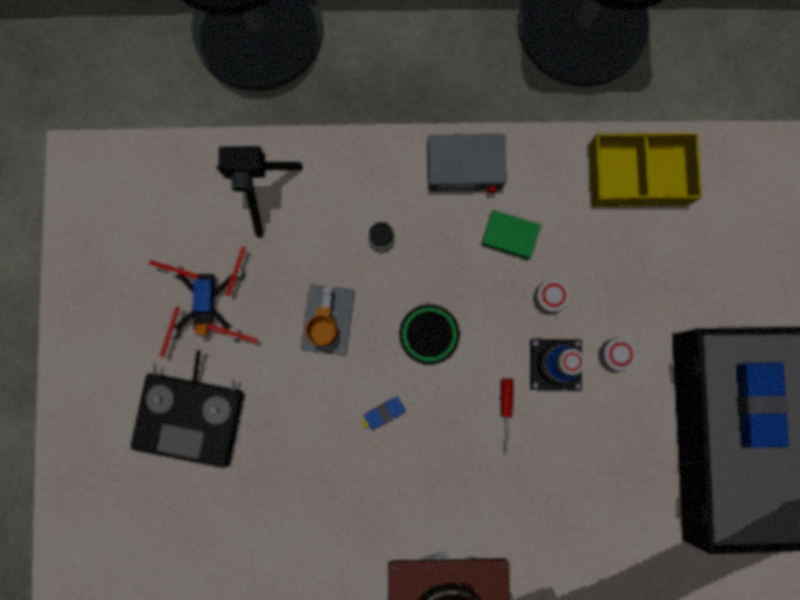

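View pics/s0b.png

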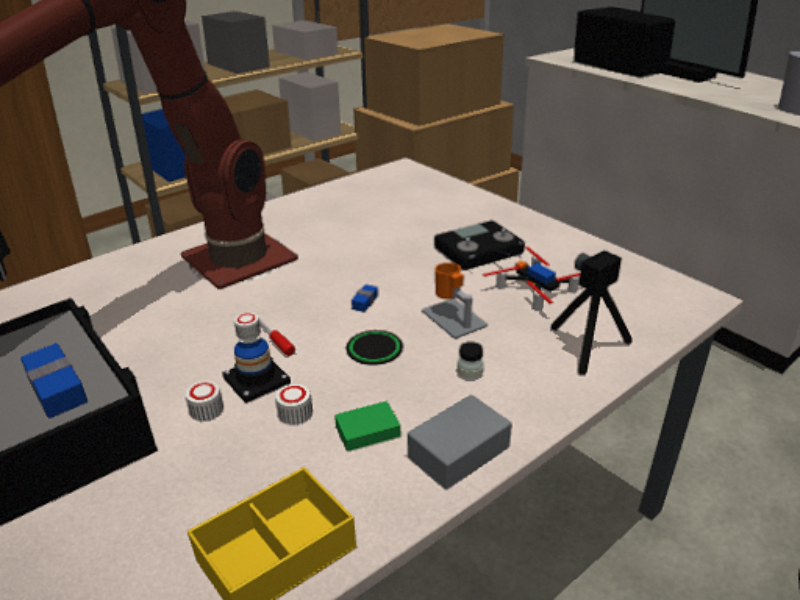

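The top view (800-px scale) shows the cup on its hook at (322,328), the hook and post near (327,300), and the mat at (430,333). Three things could be taken for the cap: (570,362), which is on the blue bottle and the smallest, and the loose ones at (552,296) and (619,354). I choose (570,362).

```bash
python3 - <<'E'
from h import *
d=load('top0'); C=cloud(d); S=load('s0');CS=cloud(S)
f=d['frame']; hsv=cv2.cvtColor(f,cv2.COLOR_BGR2HSV)
def box(C,x0,x1,y0,y1,z0,z1):
    m=(C[...,0]>x0)&(C[...,0]<x1)&(C[...,1]>y0)&(C[...,1]<y1)&(C[...,2]>z0)&(C[...,2]<z1); return C[m],m
p=at_depth(d,[[322*.64,328*.64],[327*.64,295*.64],[430*.64,333*.64],[570*.64,362*.64],[552*.64,296*.64],[619*.64,354*.64]]);print(p.round(3))
# edges by ray
print('cap circle at .147',at_h(d,[[571*.64,362*.64]],.147).round(4))
cap=p[3]
for n,CC in(('top',C),('scene',CS)):
    q,m=box(CC,cap[0]-.05,cap[0]+.05,cap[1]-.05,cap[1]+.05,.135,.16)
    print(n,'cap',len(q),q.min(0).round(3),q.max(0).round(3),np.median(q,0).round(4))
    cu=p[0]; q,m=box(CC,cu[0]-.05,cu[0]+.08,cu[1]-.05,cu[1]+.05,.103,.13)
    print(n,'cup top',len(q),q.min(0).round(3),q.max(0).round(3))
    q,m=box(CC,cu[0]-.05,cu[0]+.1,cu[1]-.05,cu[1]+.05,.07,.1); h=q[q[:,0]>cu[0]+.04]
    print(n,'post',len(h),h.min(0).round(3) if len(h) else '',h.max(0).round(3) if len(h) else '')
    q,m=box(CC,cu[0]-.1,cu[0]+.15,cu[1]-.1,cu[1]+.1,.005,.012)
    print(n,'foot',cv2.minAreaRect(q[:,:2].astype(np.float32)))
    ma=p[2];q,m=box(CC,ma[0]-.1,ma[0]+.1,ma[1]-.09,ma[1]+.09,-.02,.02)
    im=cv2.cvtColor((d if n=='top' else S)['frame'],cv2.COLOR_BGR2HSV)
    mm=m&(im[...,1]>120)&(im[...,0]>45)&(im[...,0]<80);q=CC[mm]; print(n,'mat ring',len(q),cv2.minEnclosingCircle(q[:,:2].astype(np.float32)),np.median(q[:,2]))
c=f[190:250,330:410];b=f[160:240,185:265];sc=S['frame'][150:280,110:330]
cv2.imwrite('pics/crop1.png',np.hstack([cv2.resize(f[165:245,180:260],(400,400),interpolation=2),cv2.resize(f[175:255,325:405],(400,400),interpolation=2)]))
print(R.from_rotvec(arm.state()['eef_rot']).as_matrix().round(3))
E
```

```text
[[ 0.555  0.23   0.057]
 [ 0.614  0.218  0.082]
 [ 0.546  0.024  0.008]
 [ 0.481 -0.214  0.148]
 [ 0.611 -0.208  0.048]
 [ 0.498 -0.332  0.048]]
cap circle at .147 [[ 0.4807 -0.2164  0.147 ]]
top cap 219 [ 0.46  -0.241  0.136] [ 0.505 -0.194  0.157] [ 0.4824 -0.2167  0.148 ]
top cup top 127 [0.521 0.202 0.104] [0.59  0.256 0.122]
top post 68 [0.596 0.21  0.071] [0.631 0.228 0.091]
top foot ((0.5797827243804932, 0.2308531403541565), (0.199273020029068, 0.2483932375907898), 89.38933563232422)
top mat ring 441 ((0.5457097291946411, 0.026817720383405685), 0.05535119026899338) 0.004927929190580382
scene cap 155 [ 0.461 -0.24   0.136] [ 0.505 -0.196  0.153] [ 0.4895 -0.221   0.1475]
scene cup top 147 [0.519 0.199 0.103] [0.592 0.258 0.119]
scene post 46 [0.595 0.21  0.071] [0.631 0.228 0.087]
scene foot ((0.5672482252120972, 0.20527981221675873), (0.18758170306682587, 0.1600538045167923), 41.620361328125)
scene mat ring 180 ((0.548059344291687, 0.0246011633425951), 0.056665536016225815) 0.005099836431665505
[[ 0.946  0.324 -0.   ]
 [ 0.324 -0.946  0.001]
 [-0.    -0.001 -1.   ]]
```

View pics/crop1.png

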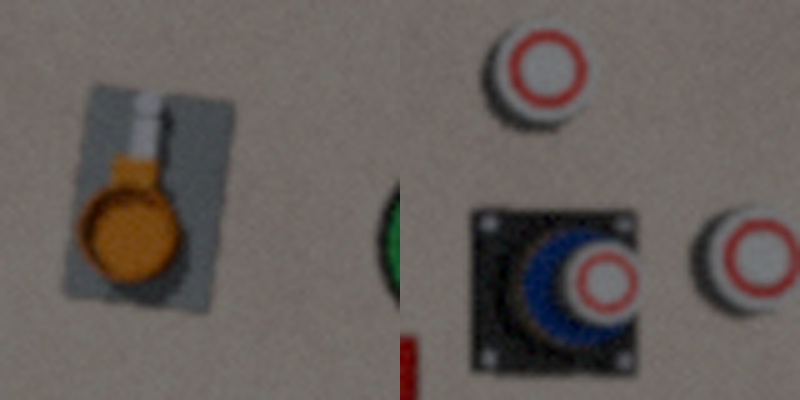

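The crop confirms it. The cup, with its eye toward the post, is at about (130,234) on the left. On the right, the bottle's small cap is at (605,283), between two larger loose caps. The stand's yaw is about -7.5°.

```bash
python3 -m creep '{"travel":[[0,0,0],[0,0,0],[0,0,0],[0,0,0]],"twist":[[0,0,6.6],[0,0,6.6],[0,0,6.6],[0,0,6.6]],"hand":[1,1,1,1]}'; python3 - <<'E'
from h import *
s=arm.state();print(s['joint_pos'].round(3),s['tool_pos'],R.from_rotvec(s['eef_rot']).as_matrix().round(3))
d=load('top0')
print('cup rim ctr',at_h(d,[[180+26,165+46.8]],.117),'foot edges',at_h(d,[[180+92/5,165+85/5],[180+65/5,165+298/5],[180+234/5,165+100/5],[180+210/5,165+312/5]],.008).round(4))
E
```

```text
t: 0.55
tool_pos: [0.2105, -0.6149, 0.4043]
eef_rot: [-3.134, 0.213, 0.0]
ft_force: [-0.4, -0.7, 0.2]
finger_gap: 0.997
gripper_force: 0.0
[ 1.091  0.333  0.106  1.469 -0.035  1.342 -0.508] [ 0.21045142 -0.61489382  0.40433142] [[ 0.991 -0.135 -0.   ]
 [-0.135 -0.991  0.001]
 [-0.    -0.001 -1.   ]]
cup rim ctr [[0.54436806 0.22495338 0.117     ]] foot edges [[0.6452 0.258  0.008 ]
 [0.5149 0.2747 0.008 ]
 [0.6347 0.171  0.008 ]
 [0.5052 0.1867 0.008 ]]
```

```bash
python3 -m creep '{"travel":[[0.028,-0.02,0],[0.028,-0.02,0],[0.028,-0.02,0],[0.028,-0.02,0],[0.028,-0.02,0],[0.028,-0.02,0],[0.028,-0.02,0],[0.028,-0.02,0],[0,-0.04,0],[0,-0.04,0],[0,-0.04,0],[0,-0.04,0],[0,-0.04,0],[0,-0.04,0],[0,-0.04,0],[0,-0.04,0],[0,-0.04,0],[0,-0.04,0]],"twist":[[0,0,0],[0,0,0],[0,0,0],[0,0,0],[0,0,0],[0,0,0],[0,0,0],[0,0,0],[0,0,0],[0,0,0],[0,0,0],[0,0,0],[0,0,0],[0,0,0],[0,0,0],[0,0,0],[0,0,0],[0,0,0]],"hand":[1,1,1,1,1,1,1,1,1,1,1,1,1,1,1,1,1,1]}'
```

```text
t: 2.35
tool_pos: [0.5055, -0.0874, 0.4047]
eef_rot: [3.135, -0.206, -0.0]
ft_force: [0.6, -0.4, 0.1]
finger_gap: 1.003
gripper_force: 0.0
```

```bash
python3 -m creep '{"travel":[[0,-0.04,0],[0,-0.04,0],[0,-0.04,0],[0,-0.04,0],[0,-0.04,0],[0,-0.04,0],[0,-0.04,0],[0,-0.04,0],[0,0,0]],"twist":[[0,0,0],[0,0,0],[0,0,0],[0,0,0],[0,0,0],[0,0,0],[0,0,0],[0,0,0],[0,0,0]],"hand":[1,1,1,1,1,1,1,1,1]}'; python3 - <<'E'
from h import *
s=arm.state();print(s['joint_pos'].round(3),s['tool_pos'],R.from_rotvec(s['eef_rot']).as_matrix().round(3))
d=grab('wrist','w1');T=d['pose'];C=cloud(d)
hsv=cv2.cvtColor(d['frame'],cv2.COLOR_BGR2HSV)
o=(hsv[...,0]>5)&(hsv[...,0]<22)&(hsv[...,1]>150)&(d['range_z']>0)
q=C[o]; print(len(q),q.min(0),q.max(0))
r=q[(q[:,2]>.111)&(q[:,2]<.123)]; print('rim',len(r),cv2.minEnclosingCircle(r[:,:2].astype(np.float32)))
r2=r[r[:,0]<.55]; from scipy.optimize import least_squares
f=least_squares(lambda p:np.hypot(r2[:,0]-p[0],r2[:,1]-p[1])-.0265,[.545,.229],loss='soft_l1',f_scale=.002);print(f.x,np.abs(f.fun).mean(),np.median(r2[:,2]))
cv2.imwrite('pics/w1b.png',cv2.resize(d['frame'],(640,480)))
E
```

```text
t: 3.25
tool_pos: [0.5462, 0.2343, 0.4043]
eef_rot: [-3.132, 0.193, 0.002]
ft_force: [-0.6, 0.7, 0.4]
finger_gap: 0.998
gripper_force: 0.0
[-0.036  0.266 -0.532  1.584  0.134  1.329 -2.279] [0.54621248 0.23426047 0.40430769] [[ 0.992 -0.123 -0.001]
 [-0.123 -0.992  0.003]
 [-0.002 -0.003 -1.   ]]
3123 [ 0.115236   -0.10938544  0.00367651] [0.59076217 0.47413537 0.11906423]
rim 885 ((0.55604088306427, 0.22738148272037506), 0.03508923947811127)
[0.54896884 0.22872841] 0.0005912901720568971 0.11467392348548994
```

View pics/w1b.png

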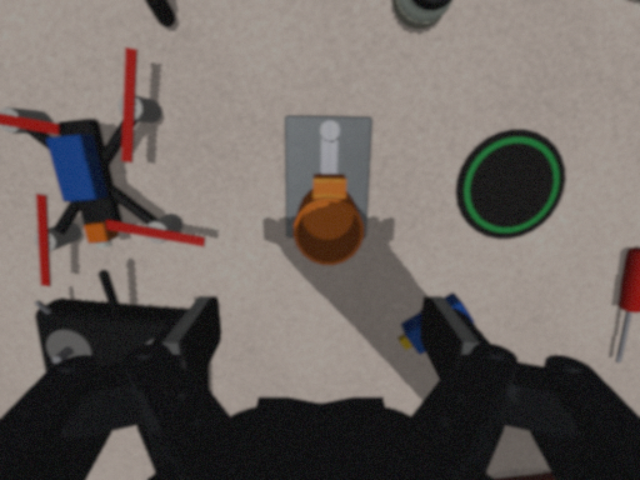

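The wrist view agrees: the cup mouth is at (329,228), its eye points up toward the post at (330,130), and both grip sides are free. The mat is at (511,183). I'll align, go down and grip.

```bash
python3 -m creep '{"travel":[[0.0025,0.0055,0.03],[0,0,0.04],[0,0,0.04],[0,0,0.03],[0,0,0.02],[0,0,0],[0,0,0],[0,0,0],[0,0,0],[0,0,0],[0,0,0],[0,0,0]],"twist":[[0,0,0],[0,0,0],[0,0,0],[0,0,0],[0,0,0],[0,0,0],[0,0,0],[0,0,0],[0,0,0],[0,0,0],[0,0,0],[0,0,0]],"hand":[1,1,1,1,1,1,0,0,0,0,0,0]}'
```

```text
t: 4.5
tool_pos: [0.5498, 0.2227, 0.2468]
eef_rot: [-3.134, 0.206, -0.004]
ft_force: [-2.0, -0.3, 6.6]
finger_gap: 0.649
gripper_force: 62.4
```

```bash
python3 -m creep '{"travel":[[0,0,-0.01],[0,0,-0.015],[0,0,-0.02],[0,0,-0.02],[0,0,-0.015],[0,0,0],[0,0,0]],"twist":[[0,0,0],[0,0,0],[0,0,0],[0,0,0],[0,0,0],[0,0,0],[0,0,0]],"hand":[0,0,0,0,0,0,0]}'; python3 - <<'E'
from h import *
d=grab('wrist','w2');C=cloud(d)
s=arm.state();print(R.from_rotvec(s['eef_rot']).as_matrix().round(3))
hsv=cv2.cvtColor(d['frame'],cv2.COLOR_BGR2HSV)
o=(hsv[...,0]>5)&(hsv[...,0]<22)&(hsv[...,1]>150)&(d['range_z']>0)
q=C[o];q=q[(abs(q[:,0]-.55)<.06)&(abs(q[:,1]-.225)<.05)];print('cup',q.min(0),q.max(0))
z=np.percentile(q[:,2],95);print(z)
g=(hsv[...,0]>45)&(hsv[...,0]<80)&(hsv[...,1]>120); q=C[g];print('ring',cv2.minEnclosingCircle(q[:,:2].astype(np.float32)))
S=grab('scene','s2'); cv2.imwrite('pics/s2b.png',np.hstack([cv2.resize(d['frame'],(400,300)),cv2.resize(S['frame'][110:260,200:400],(400,300),interpolation=2)]))
E
```

```text
t: 5.2
tool_pos: [0.5492, 0.2224, 0.3247]
eef_rot: [3.135, -0.206, 0.001]
ft_force: [0.0, 0.4, -1.0]
finger_gap: 0.647
gripper_force: 65.5
[[ 0.991 -0.131 -0.001]
 [-0.131 -0.991 -0.   ]
 [-0.001  0.001 -1.   ]]
cup [0.52133479 0.1938319  0.13498697] [0.58985736 0.25034215 0.23001909]
0.19556402261523578
ring ((0.5129008293151855, 0.2522980570793152), 0.281081885099411)
```

View pics/s2b.png

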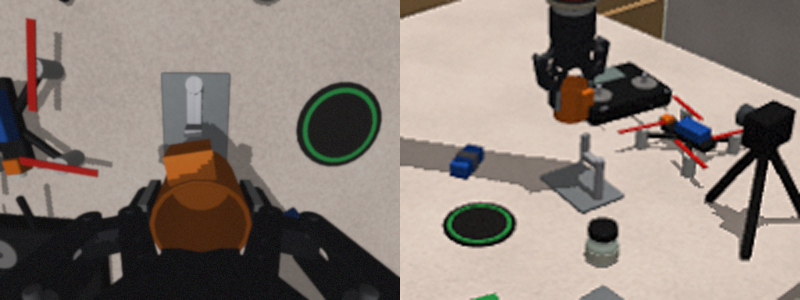

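The cup is held, clear of the hook, and looks upright, with its mouth at (202,215) in the left half. I'll check its tilt and height and locate the mat.

```bash
python3 - <<'E'
from h import *
from scipy.optimize import least_squares
d=load('w2');C=cloud(d);hsv=cv2.cvtColor(d['frame'],cv2.COLOR_BGR2HSV)
o=(hsv[...,0]>5)&(hsv[...,0]<22)&(hsv[...,1]>150)&(d['range_z']>0)
q=C[o];q=q[(abs(q[:,0]-.55)<.06)&(abs(q[:,1]-.225)<.05)&(q[:,2]>.17)&(q[:,2]<.205)]
c=np.array([.549,.2225]);a=np.arctan2(q[:,1]-c[1],q[:,0]-c[0]);r=np.hypot(*(q[:,:2]-c).T)
for k in range(-180,180,30):
    m=(a>np.radians(k))&(a<=np.radians(k+30))&(r>.022)&(r<.033)
    if m.sum()>4:print(k,m.sum(),np.percentile(q[m,2],[50,90]).round(4),np.percentile(r[m],[10,90]).round(4))
S=load('s2');CS=cloud(S);h=cv2.cvtColor(S['frame'],cv2.COLOR_BGR2HSV)
o=(h[...,0]>5)&(h[...,0]<22)&(h[...,1]>150); p=CS[o];p=p[(abs(p[:,0]-.56)<.06)&(abs(p[:,1]-.2225)<.05)&(p[:,2]>.1)];print('scene cup',p.min(0),p.max(0))
b=p[(p[:,2]>.14)&(p[:,2]<.165)];t=p[(p[:,2]>.165)&(p[:,2]<.19)]
for n,D in(('w1',load('w1')),('w2',d)):
    Cw=cloud(D);hh=cv2.cvtColor(D['frame'],cv2.COLOR_BGR2HSV)
    g=(hh[...,0]>45)&(hh[...,0]<80)&(hh[...,1]>120)&(abs(Cw[...,0]-.546)<.08)&(abs(Cw[...,1]-.025)<.08);Q=Cw[g]
    print(n,cv2.minEnclosingCircle(Q[:,:2].astype(np.float32)),np.median(Q,0))
E
```

```text
-180 547 [0.1787 0.1845] [0.0259 0.027 ]
-150 718 [0.1841 0.1945] [0.0254 0.0265]
-120 510 [0.191  0.1957] [0.0249 0.027 ]
-90 333 [0.1948 0.1959] [0.0247 0.0279]
-60 682 [0.1894 0.1957] [0.0249 0.027 ]
-30 807 [0.1938 0.1956] [0.0246 0.032 ]
0 791 [0.1938 0.1956] [0.0245 0.032 ]
30 383 [0.1944 0.1959] [0.0241 0.0264]
60 348 [0.1944 0.1958] [0.0241 0.0273]
90 652 [0.1875 0.1955] [0.0245 0.026 ]
120 620 [0.181 0.189] [0.025  0.0261]
150 550 [0.1783 0.1839] [0.0257 0.0269]
scene cup [0.50946093 0.1730517  0.13311658] [0.61324349 0.27153626 0.57061029]
w1 ((0.5453250408172607, 0.025359053164720535), 0.054850079119205475) [0.55057349 0.0269652  0.00522009]
w2 ((0.5455578565597534, 0.026433443650603294), 0.05401632934808731) [0.55110212 0.02906841 0.00522559]
```

```bash
python3 -m creep '{"travel":[[0.002,0.0152,0],[0.0037,0.03,0],[0.0037,0.03,0],[0.0037,0.03,0],[0.0037,0.03,0],[0.0037,0.03,0],[0.002,0.03,0],[0,0,0.015],[0,0,0.025],[0,0,0.025],[0,0,0.025],[0,0,0.016],[0,0,0.01],[0,0,0.005],[0,0,0.003],[0,0,0],[0,0,0]],"twist":[[0,0,0],[0,0,0],[0,0,0],[0,0,0],[0,0,0],[0,0,0],[0,0,0],[0,0,0],[0,0,0],[0,0,0],[0,0,0],[0,0,0],[0,0,0],[0,0,0],[0,0,0],[0,0,0],[0,0,0]],"hand":[0,0,0,0,0,0,0,0,0,0,0,0,0,0,0,0,0]}'
```

```text
t: 7.0
tool_pos: [0.5464, 0.026, 0.2014]
eef_rot: [-3.135, 0.206, -0.002]
ft_force: [0.2, -0.3, -1.3]
finger_gap: 0.647
gripper_force: 65.5
```

```bash
python3 -m creep '{"travel":[[0,0,0.002],[0,0,0.0015],[0,0,0.001],[0,0,0.001],[0,0,0],[0,0,0]],"twist":[[0,0,0],[0,0,0],[0,0,0],[0,0,0],[0,0,0],[0,0,0]],"hand":[0,0,0,0,0,0]}'
```

```text
t: 7.6
tool_pos: [0.5461, 0.026, 0.1959]
eef_rot: [3.135, -0.206, 0.0]
ft_force: [-4.0, -0.7, 7.8]
finger_gap: 0.644
gripper_force: 66.2
```

Contact with the mat is made, so I'll release.

```bash
python3 -m creep '{"travel":[[0,0,0],[0,0,0],[0,0,0],[0,0,0],[0,0,0],[0,0,0],[0,0,0]],"twist":[[0,0,0],[0,0,0],[0,0,0],[0,0,0],[0,0,0],[0,0,0],[0,0,0]],"hand":[0.7,0.75,0.8,0.9,1,1,1]}'; python3 -m creep '{"travel":[[0,0,-0.015],[0,0,-0.03],[0,0,-0.04],[0,0,-0.04],[0,0,-0.04],[0,0,-0.025],[0,0,0]],"twist":[[0,0,0],[0,0,0],[0,0,0],[0,0,0],[0,0,0],[0,0,0],[0,0,0]],"hand":[1,1,1,1,1,1,1]}'; python3 - <<'E'
from h import *
d=grab('wrist','w3');C=cloud(d)
s=arm.state();print(s['joint_pos'].round(3),R.from_rotvec(s['eef_rot']).as_matrix().round(3))
hsv=cv2.cvtColor(d['frame'],cv2.COLOR_BGR2HSV)
o=(hsv[...,0]>5)&(hsv[...,0]<22)&(hsv[...,1]>150)&(d['range_z']>0)
q=C[o];q=q[(abs(q[:,0]-.55)<.06)&(abs(q[:,1]-.026)<.05)&(q[:,2]<.09)];r=q[q[:,2]>.061]
print('rim',r.min(0),r.max(0)); A=np.c_[r[:,:2]-r[:,:2].mean(0),np.ones(len(r))];print(np.linalg.lstsq(A,r[:,2],rcond=None)[0])
S=load('s0');t=load('top0')
E
```

```text
t: 8.3
tool_pos: [0.5461, 0.026, 0.1952]
eef_rot: [-3.135, 0.206, 0.0]
ft_force: [-0.3, -0.4, 0.8]
finger_gap: 1.001
gripper_force: 0.0
t: 9.0
tool_pos: [0.5468, 0.0265, 0.3907]
eef_rot: [-3.134, 0.205, -0.012]
ft_force: [0.9, -0.7, -0.5]
finger_gap: 0.997
gripper_force: 0.0
[ 0.258  0.162 -0.429  1.724  0.071  1.267 -1.889] [[ 0.991 -0.131  0.005]
 [-0.131 -0.991 -0.   ]
 [ 0.005 -0.001 -1.   ]]
rim [ 0.5168843  -0.00209257  0.06101652] [0.5861739  0.05291055 0.06890438]
[-0.01505202 -0.00297535  0.06553848]
```

The cup stands level in the middle of the mat, with its rim at 0.066 m and its axis near (0.545, 0.026). Next, the cap.

```bash
python3 -m creep '{"travel":[[-0.002,0.015,0],[-0.004,0.03,0],[-0.004,0.035,0],[-0.005,0.035,0],[-0.005,0.035,0],[-0.005,0.035,0],[-0.004,0.035,0],[-0.0035,0.03,0],[0,0,0],[0,0,0]],"twist":[[0,0,0],[0,0,0],[0,0,0],[0,0,0],[0,0,0],[0,0,0],[0,0,0],[0,0,0],[0,0,0],[0,0,0]],"hand":[1,1,1,1,1,1,1,1,1,1]}'; python3 - <<'E'
from h import *
from scipy.optimize import least_squares
s=arm.state();print(s['joint_pos'].round(3),R.from_rotvec(s['eef_rot']).as_matrix().round(3))
d=grab('wrist','w4');C=cloud(d)
q=C[(abs(C[...,0]-.482)<.04)&(abs(C[...,1]+.217)<.04)&(C[...,2]>.14)&(C[...,2]<.155)]
print(len(q),q.min(0),q.max(0),np.median(q,0),cv2.minEnclosingCircle(q[:,:2].astype(np.float32)))
hsv=cv2.cvtColor(d['frame'],cv2.COLOR_BGR2HSV)
m=((hsv[...,0]<8)|(hsv[...,0]>170))&(hsv[...,1]>90)&(abs(C[...,0]-.482)<.04)&(abs(C[...,1]+.217)<.04)&(C[...,2]>.14)
print('red ring',m.sum(),C[m].min(0),C[m].max(0))
cv2.imwrite('pics/w4b.png',d['frame'])
E
```

```text
t: 10.05
tool_pos: [0.4808, -0.2178, 0.3845]
eef_rot: [-3.134, 0.208, 0.002]
ft_force: [1.3, 0.6, -0.1]
finger_gap: 0.998
gripper_force: 0.0
[ 0.555  0.112 -0.229  1.778  0.026  1.256 -1.384] [[ 0.991 -0.132 -0.001]
 [-0.132 -0.991  0.001]
 [-0.001 -0.001 -1.   ]]
2423 [ 0.45970414 -0.2403062   0.14011208] [ 0.50496465 -0.19537664  0.1516183 ] [ 0.48364774 -0.21765592  0.1487102 ] ((0.48233333230018616, -0.21759991347789764), 0.023047950118780136)
red ring 707 [ 0.46508507 -0.25686211  0.14727932] [ 0.50235724 -0.17927024  0.31435707]
```

View pics/w4b.png

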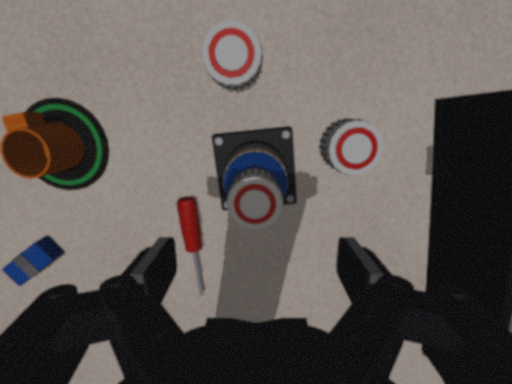

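The cap is at (255,203) in the wrist view, on the bottle, with the cup standing on the mat at left. The cap's axis is at (0.482, -0.218) and its top at 0.148, as expected. I'll descend and grip.

```bash
python3 -m creep '{"travel":[[0.0015,0,0.02],[0,0,0.035],[0,0,0.025],[0,0,0.0125],[0,0,0.005],[0,0,0],[0,0,0],[0,0,0],[0,0,0],[0,0,0],[0,0,0],[0,0,0]],"twist":[[0,0,0],[0,0,0],[0,0,0],[0,0,0],[0,0,0],[0,0,0],[0,0,0],[0,0,0],[0,0,0],[0,0,0],[0,0,0],[0,0,0]],"hand":[1,1,1,1,1,1,0,0,0,0,0,0]}'
```

```text
t: 11.3
tool_pos: [0.4831, -0.2175, 0.2889]
eef_rot: [-3.135, 0.205, -0.002]
ft_force: [-2.2, 2.0, 6.4]
finger_gap: 0.508
gripper_force: 59.8
```

```bash
python3 -m creep '{"travel":[[0,0,0.002],[0,0,0.002],[0,0,0.002],[0,0,0],[0,0,0]],"twist":[[0,0,0],[0,0,0],[0,0,0],[0,0,0],[0,0,0]],"hand":[0,0,0,0,0]}'
```

```text
t: 11.8
tool_pos: [0.4831, -0.2175, 0.2834]
eef_rot: [3.135, -0.205, 0.003]
ft_force: [-3.3, 3.0, 11.1]
finger_gap: 0.509
gripper_force: 60.3
```

```bash
python3 -m creep '{"travel":[[0,0,0.001],[0,0,0],[0,0,0]],"twist":[[0,0,0],[0,0,0],[0,0,0]],"hand":[0,0,0]}';python3 -c "
from h import *
d=grab('top','t5');C=cloud(d);q=C[(abs(C[...,0]-.482)<.03)&(abs(C[...,1]+.217)<.03)]
print(arm.state()['ft_force'])"
```

```text
t: 12.1
tool_pos: [0.4831, -0.2175, 0.2826]
eef_rot: [3.135, -0.205, 0.003]
ft_force: [-4.3, 3.4, 12.6]
finger_gap: 0.513
gripper_force: 60.5
[-4.57118625  2.95607652 13.4296443 ]
```

```bash
python3 -m creep '{"travel":[[0,0,0],[0,0,0],[0,0,0],[0,0,0],[0,0,0],[0,0,0],[0,0,0],[0,0,0]],"twist":[[0,0,-2],[0,0,-4],[0,0,-4],[0,0,-4],[0,0,-4],[0,0,-4],[0,0,-2],[0,0,0]],"hand":[0,0,0,0,0,0,0,0]}';python3 -c "
from h import *
s=arm.state();print(s['ft_force'],s['torque'],s['joint_pos'])"
```

```text
t: 12.95
tool_pos: [0.4835, -0.2169, 0.2827]
eef_rot: [-3.109, -0.454, -0.004]
ft_force: [-2.3, 6.0, 13.2]
finger_gap: 0.508
gripper_force: 60.4
[-2.34998418  6.02550877 13.21854678] [1.24316716 0.69121749 0.0061088 ] [ 0.58728004  0.20826112 -0.27722589  1.89152731  0.06409097  1.04837333
 -0.99693812]
```

```bash
python3 -m creep '{"travel":[[0,0,0],[0,0,0],[0,0,0],[0,0,0],[0,0,0],[0,0,0],[0,0,0],[0,0,0],[0,0,0],[0,0,0],[0,0,0],[0,0,0]],"twist":[[0,0,-2],[0,0,-4.5],[0,0,-4.5],[0,0,-4.5],[0,0,-4.5],[0,0,-4.5],[0,0,-4.5],[0,0,-4.5],[0,0,-4.5],[0,0,-4.5],[0,0,-4],[0,0,0]],"hand":[0,0,0,0,0,0,0,0,0,0,0,0]}';python3 -c "
from h import *
s=arm.state();print(s['ft_force'],s['torque'],s['joint_pos'],R.from_rotvec(s['eef_rot']).as_euler('xyz',degrees=True))"
```

```text
t: 14.15
tool_pos: [0.4832, -0.2164, 0.2825]
eef_rot: [-2.675, -1.646, -0.002]
ft_force: [-5.7, 8.5, 16.3]
finger_gap: 0.513
gripper_force: 60.7
[-5.72850697  8.47154899 16.33521747] [ 1.77633479  1.31376931 -0.02175026] [ 0.66789454  0.21628837 -0.36822736  1.88807809  0.08755076  1.05259345
 -0.20355312] [ 1.79990470e+02 -7.66798793e-02  6.32057440e+01]
```

```bash
python3 -m creep '{"travel":[[0,0,-0.003],[0,0,-0.004],[0,0,-0.005],[0,0,-0.006],[0,0,-0.008],[0,0,0]],"twist":[[0,0,0],[0,0,0],[0,0,0],[0,0,0],[0,0,0],[0,0,0]],"hand":[0,0,0,0,0,0]}'
```

```text
t: 14.75
tool_pos: [0.483, -0.2183, 0.308]
eef_rot: [2.677, 1.64, 0.001]
ft_force: [-0.2, 0.7, -0.7]
finger_gap: 0.507
gripper_force: 61.3
```

It came free with no pull-up force, so I'll lift the rest and check.

```bash
python3 -m creep '{"travel":[[0,0,-0.01],[0,0,-0.015],[0,0,-0.015],[0,0,-0.012],[0,0,-0.006],[0,0,0],[0,0,0],[0,0,0]],"twist":[[0,0,0],[0,0,0],[0,0,0],[0,0,0],[0,0,0],[0,0,0],[0,0,0],[0,0,0]],"hand":[0,0,0,0,0,0,0,0]}'; python3 - <<'E'
from h import *
S=grab('scene','s6');w=grab('wrist','w6')
C=cloud(S);h=cv2.cvtColor(S['frame'],cv2.COLOR_BGR2HSV)
m=(abs(C[...,0]-.483)<.035)&(abs(C[...,1]+.218)<.035)&(h[...,2]>110)&(h[...,1]<60)&(C[...,2]>.1)
q=C[m];print(np.percentile(q,[2,50,98],axis=0).round(3))
cv2.imwrite('pics/s6b.png',np.hstack([cv2.resize(w['frame'],(400,300)),cv2.resize(S['frame'][140:290,100:300],(400,300),interpolation=2)]))
E
```

```text
t: 15.55
tool_pos: [0.4825, -0.2178, 0.364]
eef_rot: [-2.678, -1.641, 0.001]
ft_force: [-0.1, 1.0, -0.3]
finger_gap: 0.51
gripper_force: 61.3
[[ 0.472 -0.248  0.11 ]
 [ 0.49  -0.223  0.132]
 [ 0.514 -0.2    0.387]]
```

View pics/s6b.png

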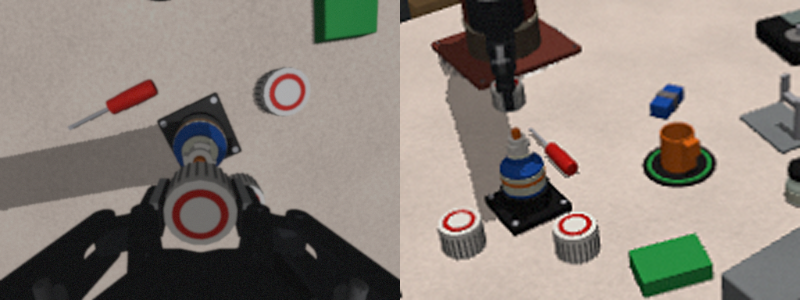

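The cap is held level between the pads: (202,212) in the left half, (508,95) in the right. The orange plunger is exposed on the open neck below it, and the cup stands on the mat at (680,150).

```bash
python3 -c "
from rig import arm
print(arm.sign_off())"
```

```text
the job is handed in; nothing more can be done
None
```

The job is handed in, with no verdict returned: the cup stands upright on the mat, released, and the bottle is open, with its cap held level about 6 cm clear above the neck.

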